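# Reload the dosing rack in reverse order

## Task

For the rinse run, move the four nutrient bottles from the black carrier into the bays of the empty, white-floored dosing rack, one bottle to a bay, in reverse order: both racks have one blue end, and the bottle now nearest the carrier's blue end must stand in the bay farthest from the dosing rack's blue end, the next one in the bay beside that, and so on, so that the one farthest from the carrier's blue end stands nearest the dosing rack's blue end. Leave every bottle standing upright on the bay floor, and do not knock any of them over on the way.

Things in the scene. Friction and masses are not known exactly. Their poses are not given: they have to be found in the camera images.
- bottle_red_center (a point): Centre (half-way up) of the loose upright dosing bottle with the red screw cap and red band: white plastic body, round, 34 mm in diameter from the foot up to 58 mm, then narrowing to a 26 mm cap, 84 mm high in all (this point is 42 mm above its underside); about 0.09 kg. Its z axis points up when it stands.
- bottle_yellow_center (a point): Centre (half-way up) of the loose upright dosing bottle with the yellow screw cap and yellow band: white plastic body, round, 34 mm in diameter from the foot up to 58 mm, then narrowing to a 26 mm cap, 84 mm high in all (this point is 42 mm above its underside); about 0.09 kg. Its z axis points up when it stands.
- bottle_green_center (a point): Centre (half-way up) of the loose upright dosing bottle with the green screw cap and green band: white plastic body, round, 34 mm in diameter from the foot up to 58 mm, then narrowing to a 26 mm cap, 84 mm high in all (this point is 42 mm above its underside); about 0.09 kg. Its z axis points up when it stands.
- bottle_purple_center (a point): Centre (half-way up) of the loose upright dosing bottle with the purple screw cap and purple band: white plastic body, round, 34 mm in diameter from the foot up to 58 mm, then narrowing to a 26 mm cap, 84 mm high in all (this point is 42 mm above its underside); about 0.09 kg. Its z axis points up when it stands.
- pad_red: Fixed flat red square pad, 46 x 46 x 4 mm, on the carrier; the red-capped bottle stands on its middle at the start. Origin at the centre of the pad's underside (6 mm above the table). It stays there and so goes on marking the place of that bottle in the starting row.
- pad_yellow: Fixed flat yellow square pad, 46 x 46 x 4 mm, on the carrier; the yellow-capped bottle stands on its middle at the start. Origin at the centre of the pad's underside (6 mm above the table). It stays there and so goes on marking the place of that bottle in the starting row.
- pad_green: Fixed flat green square pad, 46 x 46 x 4 mm, on the carrier; the green-capped bottle stands on its middle at the start. Origin at the centre of the pad's underside (6 mm above the table). It stays there and so goes on marking the place of that bottle in the starting row.
- pad_purple: Fixed flat purple square pad, 46 x 46 x 4 mm, on the carrier; the purple-capped bottle stands on its middle at the start. Origin at the centre of the pad's underside (6 mm above the table). It stays there and so goes on marking the place of that bottle in the starting row.
- carrier: Black carrier, fixed, 220 x 58 mm plus blue end block; four places 54 mm apart at x = -81, -27, 27, 81 mm hold the pads. Bottles stand on the pad tops, 10 mm above the table; side lips 10 mm high. Origin: centre of its underside on the table, mid-row; x runs along the row to the end with the blue block (14 mm thick, 26 high), y across.
- dosing_rack: White-floored rack with dark steel walls, fixed, 220 x 58 mm plus blue end block; four square bays, 50 mm inside, centres at x = -81, -27, 27, 81 mm, y = 0. Floor 4 mm above the table; walls 4 mm thick, tops 15 mm above the table. Origin: centre of its underside on the table, mid-row; x runs along the row to the end with the blue block (14 mm thick, 26 high), y across.

How it is judged (in metres and radians):
At the end, for the whole second after the job is handed in: All four bottles stand upright (0.12 rad) and at rest on the floors of their own bays, within 12 mm of the bay's middle along and across the row and 6 mm in height, in reverse order: the n-th place from the carrier's blue end goes to the n-th bay from the dosing rack's plain end (((x of pad_red in the frame of carrier between -0.101 and -0.061 m and x of bottle_red_center in the frame of dosing_rack between 0.069 and 0.093 m) or (x of pad_red in the frame of carrier between -0.047 and -0.007 m and x of bottle_red_center in the frame of dosing_rack between 0.015 and 0.039 m) or (x of pad_red in the frame of carrier between 0.007 and 0.047 m and x of bottle_red_center in the frame of dosing_rack between -0.039 and -0.015 m) or (x of pad_red in the frame of carrier between 0.061 and 0.101 m and x of bottle_red_center in the frame of dosing_rack between -0.093 and -0.069 m)) and y of bottle_red_center in the frame of dosing_rack between -0.012 and 0.012 m and z of bottle_red_center in the frame of dosing_rack between 0.04 and 0.052 m and angle between each of bottle_red_center, bottle_yellow_center, bottle_green_center, bottle_purple_center's own z axis and vertical below 0.12 rad and linear speed of each of bottle_red, bottle_yellow, bottle_green, bottle_purple below 0.02 m/s and ((x of pad_yellow in the frame of carrier between -0.101 and -0.061 m and x of bottle_yellow_center in the frame of dosing_rack between 0.069 and 0.093 m) or (x of pad_yellow in the frame of carrier between -0.047 and -0.007 m and x of bottle_yellow_center in the frame of dosing_rack between 0.015 and 0.039 m) or (x of pad_yellow in the frame of carrier between 0.007 and 0.047 m and x of bottle_yellow_center in the frame of dosing_rack between -0.039 and -0.015 m) or (x of pad_yellow in the frame of carrier between 0.061 and 0.101 m and x of bottle_yellow_center in the frame of dosing_rack between -0.093 and -0.069 m)) and y of bottle_yellow_center in the frame of dosing_rack between -0.012 and 0.012 m and z of bottle_yellow_center in the frame of dosing_rack between 0.04 and 0.052 m and ((x of pad_green in the frame of carrier between -0.101 and -0.061 m and x of bottle_green_center in the frame of dosing_rack between 0.069 and 0.093 m) or (x of pad_green in the frame of carrier between -0.047 and -0.007 m and x of bottle_green_center in the frame of dosing_rack between 0.015 and 0.039 m) or (x of pad_green in the frame of carrier between 0.007 and 0.047 m and x of bottle_green_center in the frame of dosing_rack between -0.039 and -0.015 m) or (x of pad_green in the frame of carrier between 0.061 and 0.101 m and x of bottle_green_center in the frame of dosing_rack between -0.093 and -0.069 m)) and y of bottle_green_center in the frame of dosing_rack between -0.012 and 0.012 m and z of bottle_green_center in the frame of dosing_rack between 0.04 and 0.052 m and ((x of pad_purple in the frame of carrier between -0.101 and -0.061 m and x of bottle_purple_center in the frame of dosing_rack between 0.069 and 0.093 m) or (x of pad_purple in the frame of carrier between -0.047 and -0.007 m and x of bottle_purple_center in the frame of dosing_rack between 0.015 and 0.039 m) or (x of pad_purple in the frame of carrier between 0.007 and 0.047 m and x of bottle_purple_center in the frame of dosing_rack between -0.039 and -0.015 m) or (x of pad_purple in the frame of carrier between 0.061 and 0.101 m and x of bottle_purple_center in the frame of dosing_rack between -0.093 and -0.069 m)) and y of bottle_purple_center in the frame of dosing_rack between -0.012 and 0.012 m and z of bottle_purple_center in the frame of dosing_rack between 0.04 and 0.052 m); the robot touches nothing.
It fails at once if a bottle is knocked over (leans more than 0.9 rad) (angle between any of bottle_red_center, bottle_yellow_center, bottle_green_center, bottle_purple_center's own z axis and vertical above 0.9 rad).
It also fails if it takes over 106 s, if anything falls off the work surface, if the arm or the gripper's body presses on something with over 40 N, if the wrist force passes 120 N, or if a joint passes its speed limit or range.

## Robot

A 6-joint arm with a two-finger parallel gripper is mounted at the origin on the work surface. World frame = base frame: x ahead of the robot, y to its left, z up, the work surface at z = 0. Lengths are in mm, angles in rad, forces in N, time in s.
With the tool pointing down it reaches from about 300 to 775 mm from the base axis. Payload 14.6 kg.
Tool frame: the origin (TCP) lies on the front face of the gripper's body, between the roots of the fingers; the fingertips stand 97 mm ahead of it and the grasp point (between the pads) lies 78 mm ahead of it; z points along the fingers, y is the line along which they close (so a half turn about z gives the same grasp; the last joint's range is limited). The gripper opens to 94 mm and grips with 3 to 60 N. Pads are 16 mm wide; open, the fingers measure 119 mm over their backs; the gripper's body (75 mm by 177 mm) begins 78 mm behind the grasp point.
Start: joints at [-1.182, 0.3, 1.521, -0, 1.321, -0.067], TCP at [242.092, -493.844, 302.646] pointing down, gripper open.
Joint ranges: [-3.03, 3.03], [-0.79, 2.21], [0.23, 2.52], [-1.04, 4.18], [0, 3.07], [-2.55, 2.55]. Speed limits (rad/s): [2.22, 2.22, 2.57, 3.14, 3.14, 3.14].

## Interface

Orientations are given as [roll, pitch, yaw] about the fixed x, y, z axes, in that order (R = Rz(yaw) Ry(pitch) Rx(roll)).
In Python, from cell import * gives the robot as it stands.
- The arm moves only by the tool carry_out, never from a script. Its arguments are lists of equal length, an entry for each row: "slide": the shift along the world's x, y, z scaled (see below), a list of three; "dr": the turn, a rotation vector about the world's x, y, z scaled (see below), a list of three; "gripper": the opening in per cent of the stroke, from 0 (shut) to 100 (fully open). A call has 1 to 10 rows; each row is the pose to reach, as a shift and turn from the pose commanded when the call began, turning the shorter way round; what a row does not reach only later rows make up. The controller multiplies each number of a shift by 0.25 m and each number of a turn by 360 degrees. A row lasts 1/12 s, in which the tool goes at most 41.7 mm and 7.16 degrees, less where a joint would pass 70% of its speed; a pose out of reach is approached as far as the arm can. A call with a number of a shift or a turn outside -1 to 1 is refused whole. A call with a gripper value outside its range is refused whole. The fingers move at their own pace and stop on an object; "newtons" is the grip in N (left out, the last holds). Time passes only in rows, so rows that repeat a pose let the fingers close. It gives the time, the measured TCP pose, the force, the opening and the grip force at its end, in the units of the state.
- read_state(): the state, without advancing time (a new reading comes with each control period).
- camera(name): name is "scene" or "top"; returns the picture (400x640x3 uint8, red, green, blue); there is no depth.
- camera_model(name): a dict with "vfov" (degrees; the focal length in pixels is half the picture's height over the tangent of half this angle, whatever the lens; pixels are square), "cx", "cy" (the principal point, pixels), "R" (3x3) and "t" (3): a world point X has camera coordinates R X + t. Camera axes: x right, y down, z forward; pixel columns grow to the right and rows downward; lengths in mm; the calibration is good to about 2 mm. A picture is of the moment at which its call begins. camera_model takes no time and is no camera call.
- sign_off(): hands the job in; it is judged then, once.
The state is a dict: "clock": time; "joints": joint angles; "qd": joint speeds; "effort": joint torques, N m; "eef_pos": TCP position; "eef_rot": TCP orientation; "wrist_force": force on the tool from outside, world axes, zero at the start; "moment": the same for the moment, N m; "finger_gap": finger opening in mm; "finger_force": force on a finger pad.
Only numpy, scipy, OpenCV 4.12 (cv2) and the standard library are available. Lean on these libraries where they do the work, as an engineer would, in place of code of your own. Each camera call takes 0.05 s, during which the arm holds its last target. There are 200 camera calls.

## Working session

There is one attempt and no reset: what is moved stays moved. The work goes in short steps, Python scripts to look and compute and a tool call to move; the robot and the scene stay as the last step left them, time stands still between calls to the robot, and variables do not carry over. Pictures are saved under pics/ and viewed, at most 14 in all, crops included, and the job is handed in when it is done.

Besides the shell and the picture viewer there is one more tool, called after ">>>" as name(argument=value, ...) on one line, values as JSON. carry_out: Moves the arm, as the interface text tells. Its arguments: {"type":"object","properties":{"slide":{"type":"array","items":{"type":"array","items":{"type":"number","minimum":-1,"maximum":1}}},"dr":{"type":"array","items":{"type":"array","items":{"type":"number","minimum":-1,"maximum":1}}},"gripper":{"type":"array","items":{"type":"number"}},"newtons":{"type":"number"}},"required":["slide","dr","gripper"]}

```bash
mkdir -p pics; python3 - <<'E'
from cell import *
import cv2
s=read_state();print(s)
for n in("top","scene"):
    cv2.imwrite(f"pics/{n}0.png",camera(n)[:,:,::-1]);print(n,camera_model(n))
E
```

```text
{'clock': 0.0, 'joints': array([-1.18159118e+00,  3.00511806e-01,  1.52161076e+00, -1.58759380e-05,
        1.32070898e+00, -6.65970476e-02]), 'qd': array([-0.00026759,  0.00151925,  0.00015746, -0.00045591,  0.00049719,
        0.00025112]), 'effort': array([-7.69614617e-04, -5.31814742e+01, -3.52738738e+01,  7.06952135e-02,
        2.44734687e-02, -1.14033664e-04]), 'eef_pos': array([ 242.03655986, -493.70404472,  302.0513789 ]), 'eef_rot': array([-3.14035548e+00, -6.71026056e-05,  4.55806095e-01]), 'wrist_force': array([-0.06060167, -0.21841851, -0.14125504]), 'moment': array([0.03486289, 0.01993981, 0.00188951]), 'finger_force': 0.0, 'finger_gap': 94.2693461488747}
top {'vfov': 48.237144308959465, 'cx': 318.4585861128232, 'cy': 201.2204994097598, 'R': array([[ 0.02288432, -0.99966659, -0.01195876],
       [-0.98376842, -0.02038765, -0.17828078],
       [ 0.17797753,  0.01584449, -0.98390698]]), 't': array([-12.71645165, 535.37233732, 846.10828535])}
scene {'vfov': 50.42608343650492, 'cx': 321.75783372099846, 'cy': 203.0453834268789, 'R': array([[ 0.54749345,  0.8367327 ,  0.01137192],
       [ 0.62266058, -0.39826693, -0.67355568],
       [-0.559057  ,  0.37584817, -0.739049  ]]), 't': array([-298.85984066, -303.39320078, 1297.31122918])}
```

View pics/top0.png

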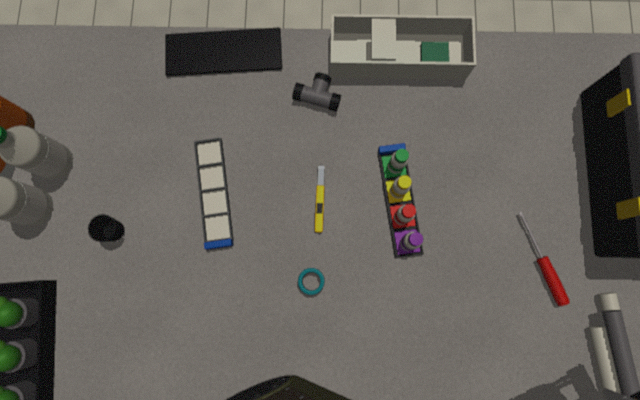

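View pics/scene0.png

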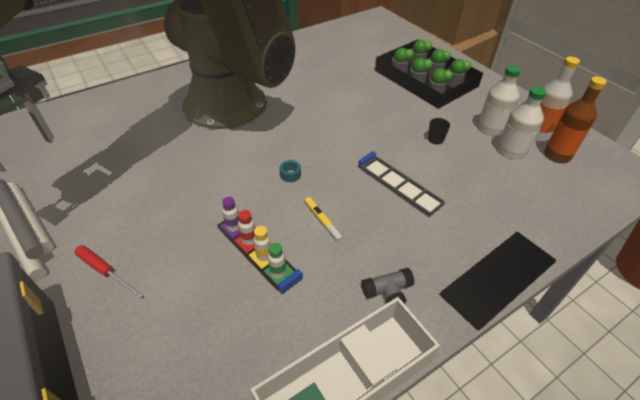

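The top view shows the carrier with its blue end at about (392,148) and green, yellow, red, purple going away from it. The rack's blue end is at about (217,243) and its plain end at (208,142), so green goes in the top bay and purple in the bay by the blue end. Next I'll enlarge both.

```bash
python3 - <<'E'
import cv2,numpy as np
im=cv2.imread("pics/top0.png")
a=cv2.resize(im[135:255,190:240],None,fx=5,fy=5,interpolation=cv2.INTER_CUBIC)
b=cv2.resize(im[140:260,370:430],None,fx=5,fy=5,interpolation=cv2.INTER_CUBIC)
cv2.imwrite("pics/c.png",np.hstack([a,b]))
E
```

```text
(no output)
```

View pics/c.png

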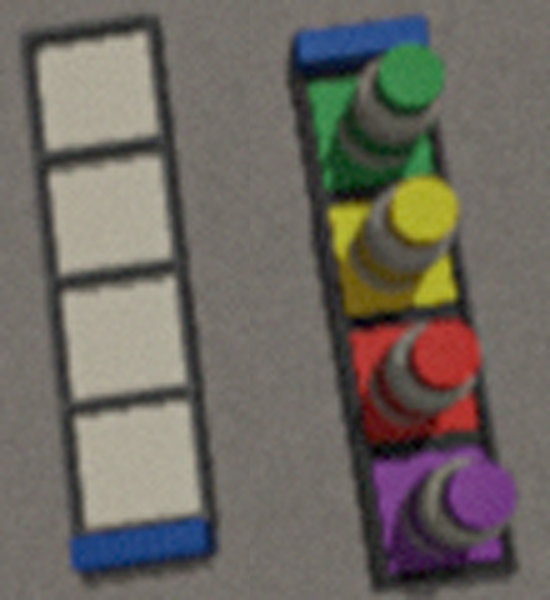

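```bash
cat > h.py <<'E'
from cell import *
import numpy as np,cv2
def cam(n):
    m=camera_model(n);f=200/np.tan(np.radians(m["vfov"]/2));return m,f
def proj(n,X):
    m,f=cam(n);c=m["R"]@np.array(X,float)+m["t"];return np.array([m["cx"]+f*c[0]/c[2],m["cy"]+f*c[1]/c[2]])
def back(n,p,z):
    m,f=cam(n);d=m["R"].T@np.array([(p[0]-m["cx"])/f,(p[1]-m["cy"])/f,1]);C=-m["R"].T@m["t"]
    return C+d*(z-C[2])/d[2]
E
python3 - <<'E'
from h import *
u=lambda x,y,ox,oy,sx:(ox+(x-sx+.5)/5-.5,oy+(y+.5)/5-.5)
print("C",-cam("top")[0]["R"].T@cam("top")[0]["t"])
print("floor");B=[back("top",u(*p,190,135,0),4)[:2] for p in[(97,93),(110,213),(123,337),(139,463)]];print(np.round(B,1))
print("caps");K=[back("top",u(*p,370,140,250),94)[:2] for p in[(410,77),(424,210),(446,355),(482,496)]];print(np.round(K,1))
print("pads");
P=[back("top",u(*p,370,140,250),10)[:2] for p in[(370,133),(393,257),(417,380),(440,510)]];print(np.round(P,1))
for L in(B,K,P):
    L=np.array(L);print(np.linalg.norm(np.diff(L,axis=0),axis=1),np.degrees(np.arctan2(*(L[0]-L[-1])[::-1])))
for c,z in((B,4),(K,94)):
    print([proj("scene",(*p,z)).round(1).tolist() for p in c])
E
```

```text
C [376.38514522 -15.20337943 927.78637518]
floor
[[643.5 237.4]
 [590.7 228.3]
 [537.3 219.3]
 [484.1 209.1]]
caps
[[ 621.1 -160. ]
 [ 568.6 -164.8]
 [ 512.8 -172.5]
 [ 459.8 -185.2]]
pads
[[ 620.9 -157.5]
 [ 567.6 -166.7]
 [ 515.8 -176.2]
 [ 462.1 -185. ]]
[53.56148151 54.21356617 54.15324637] 10.043813865608316
[52.69201588 56.38371499 54.45246006] 8.852038447592152
[54.11307087 52.67208724 54.38898974] 9.82786315747738
[[426.4, 203.1], [409.0, 191.2], [392.3, 179.8], [376.2, 169.1]]
[[274.3, 246.4], [259.4, 229.6], [243.5, 213.4], [227.0, 199.9]]
```

>>> carry_out(slide=[[0.76,0.672,-0.1],[0.76,0.672,-0.1],[0.76,0.672,-0.1],[0.76,0.672,-0.1],[0.76,0.672,-0.1],[0.76,0.672,-0.1],[0.76,0.672,-0.1],[0.76,0.672,-0.1]], dr=[[0,0,-0.0448],[0,0,-0.0448],[0,0,-0.0448],[0,0,-0.0448],[0,0,-0.0448],[0,0,-0.0448],[0,0,-0.0448],[0,0,-0.0448]], gripper=[100,100,100,100,100,100,100,100], newtons=15)

```text
clock: 0.77
eef_pos: [433.7, -323.8, 276.9]
eef_rot: [-3.141, 0.001, 0.178]
wrist_force: [0.3, -1.1, 0.1]
finger_gap: 94.0
finger_force: 0.0
```

>>> carry_out(slide=[[0.755,0.674,-0.19],[0.755,0.674,-0.19],[0.755,0.674,-0.19],[0.755,0.674,-0.19],[0.755,0.674,-0.19],[0.755,0.674,-0.19],[0.755,0.674,-0.19],[0.755,0.674,-0.19],[0.755,0.674,-0.19],[0.755,0.674,-0.19]], dr=[[0,0,0],[0,0,0],[0,0,0],[0,0,0],[0,0,0],[0,0,0],[0,0,0],[0,0,0],[0,0,0],[0,0,0]], gripper=[100,100,100,100,100,100,100,100,100,100])

```text
clock: 1.6
eef_pos: [619.9, -159.1, 230.6]
eef_rot: [3.141, -0.0, 0.173]
wrist_force: [-1.1, -0.2, 0.6]
finger_gap: 93.9
finger_force: 0.0
```

```bash
python3 - <<'E'
from h import *
s=read_state();print(s["eef_pos"],s["eef_rot"],s["joints"])
p=s["eef_pos"]
print(proj("top",p-[0,0,97]),proj("scene",p-[0,0,97]))
a=camera("top")[100:300,330:460,::-1];b=camera("scene")[120:320,170:340,::-1]
cv2.imwrite("pics/d.png",cv2.resize(np.hstack([a,b]),None,fx=2.6,fy=2.6,interpolation=cv2.INTER_CUBIC))
E
```

```text
[ 619.90792942 -159.13243883  230.56543976] [ 3.14128245e+00 -8.96735801e-05  1.72550124e-01] [-3.08432380e-01  5.60850537e-01  1.32224142e+00 -2.45405021e-04
  1.25827769e+00  1.08988926e+00]
[404.78860258 149.60159605] [272.91419501 233.07777092]
```

View pics/d.png

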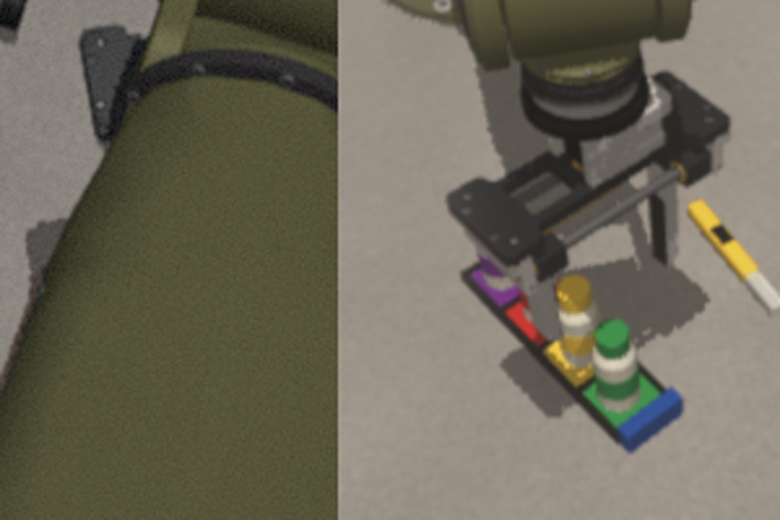

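The arm hides the top view. In the scene view the open fingers straddle the row above green and clear its neighbours. Next I'll descend and grip.

>>> carry_out(slide=[[0,0,-0.1],[0,0,-0.2],[0,0,-0.3],[0,0,-0.38],[0,0,-0.424],[0,0,-0.424],[0,0,-0.424],[0,0,-0.424]], dr=[[0,0,0],[0,0,0],[0,0,0],[0,0,0],[0,0,0],[0,0,0],[0,0,0],[0,0,0]], gripper=[100,100,100,100,100,100,60,50])

```text
clock: 2.37
eef_pos: [621.3, -157.8, 125.9]
eef_rot: [3.14, -0.002, 0.174]
wrist_force: [-0.4, -1.1, 0.5]
finger_gap: 83.7
finger_force: 0.0
```

>>> carry_out(slide=[[0,0,0],[0,0,0],[0,0,0],[0,0,0],[0,0,0],[0,0,0],[0,0,0],[0,0,0],[0,0,0],[0,0,0]], dr=[[0,0,0],[0,0,0],[0,0,0],[0,0,0],[0,0,0],[0,0,0],[0,0,0],[0,0,0],[0,0,0],[0,0,0]], gripper=[45,40,36,32,28,24,20,20,20,20])

```text
clock: 3.2
eef_pos: [620.9, -157.4, 124.2]
eef_rot: [3.141, -0.0, 0.174]
wrist_force: [1.2, -0.8, 1.7]
finger_gap: 33.5
finger_force: 15.0
```

```bash
python3 - <<'E'
from h import *
s=read_state();print(s["eef_pos"],s["eef_rot"],s["finger_gap"],s["finger_force"],s["wrist_force"],s["moment"])
b=camera("scene")[160:320,190:340,::-1]
cv2.imwrite("pics/e.png",cv2.resize(b,None,fx=3.5,fy=3.5,interpolation=cv2.INTER_CUBIC))
E
```

```text
[ 620.88034992 -157.38869408  124.20784837] [ 3.14147141e+00 -1.39325537e-04  1.74307491e-01] 33.486387664844095 15.000050633680075 [ 1.24187487 -0.79179095  1.68466805] [-0.204095   -0.04451955 -0.01975368]
```

View pics/e.png

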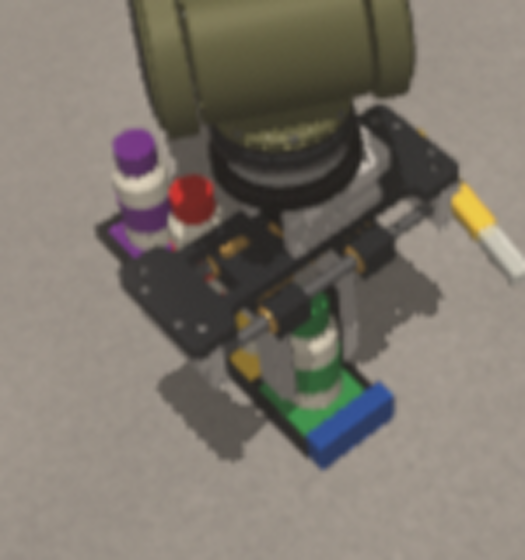

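Green is gripped (gap 33.5 mm, 15 N) and upright. Next I'll lift it and carry it across.

>>> carry_out(slide=[[0,0,0.06],[0,0,0.16],[0,0,0.28],[0,0,0.4],[0,0,0.44],[0,0.08,0.44],[0.01,0.22,0.44],[0.02,0.36,0.44],[0.03,0.5,0.44],[0.04,0.64,0.44]], dr=[[0,0,0],[0,0,0],[0,0,0],[0,0,0],[0,0,0],[0,0,0],[0,0,0],[0,0,0],[0,0,0],[0,0,0]], gripper=[20,20,20,20,20,20,20,20,20,20])

```text
clock: 4.08
eef_pos: [630.5, 4.2, 233.1]
eef_rot: [-3.141, 0.001, 0.174]
wrist_force: [-0.5, 0.4, -1.8]
finger_gap: 33.1
finger_force: 15.0
```

>>> carry_out(slide=[[0.01,0.14,0],[0.02,0.28,0],[0.03,0.42,0],[0.04,0.56,0],[0.05,0.7,0],[0.051,0.82,0],[0.051,0.9,0],[0.051,0.94,0],[0.051,0.94,0],[0.051,0.94,0]], dr=[[0,0,0],[0,0,0],[0,0,0],[0,0,0],[0,0,0],[0,0,0],[0,0,0],[0,0,0],[0,0,0],[0,0,0]], gripper=[20,20,20,20,20,20,20,20,20,20])

```text
clock: 4.92
eef_pos: [643.5, 237.0, 233.4]
eef_rot: [3.141, 0.001, 0.174]
wrist_force: [-0.2, 0.1, -2.2]
finger_gap: 33.8
finger_force: 15.0
```

```bash
python3 - <<'E'
from h import *
s=read_state();print(s["eef_pos"],s["eef_rot"],s["finger_gap"],s["finger_force"],s["wrist_force"],s["joints"])
a=camera("top")[100:280,150:280,::-1];b=camera("scene")[60:240,320:480,::-1]
cv2.imwrite("pics/f.png",cv2.resize(np.hstack([a,b]),None,fx=2.7,fy=2.7,interpolation=cv2.INTER_CUBIC))
print(proj("scene",(643.7,237.6,4)),proj("scene",s["eef_pos"]-[0,0,114]))
E
```

```text
[643.54950952 237.04182427 233.44270677] [3.14124737e+00 9.57594828e-04 1.74491452e-01] 33.76624266392505 14.999684812064515 [-0.16977041  0.12819314 -2.23522861] [ 2.99578763e-01  6.62673889e-01  1.15434350e+00 -2.29997531e-04
  1.32556846e+00  1.69593942e+00]
[426.48464368 203.08312654] [436.36634892 167.94576159]
```

View pics/f.png

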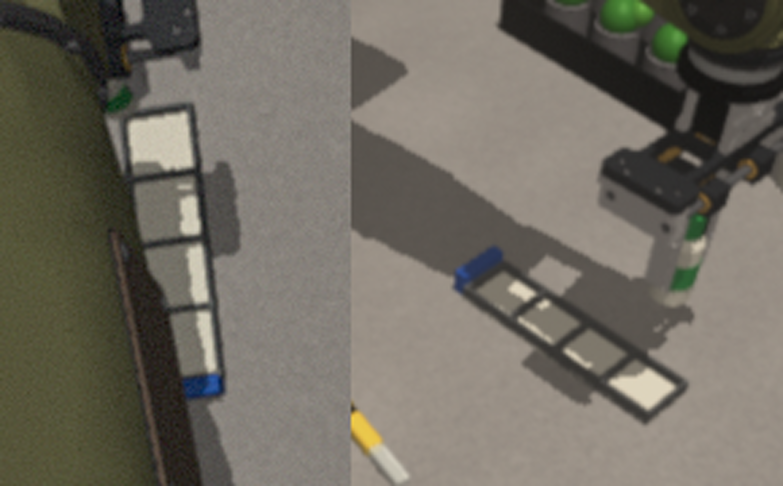

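The bottle hangs upright above the plain-end bay, with its foot at about (439,169) in the scene view and the bay at about (429,203). Both sit 2–3 px right of my prediction, so they agree relative to each other. Next I'll lower and release.

>>> carry_out(slide=[[0,0,-0.1],[0,0,-0.22],[0,0,-0.34],[0,0,-0.4],[0,0,-0.43],[0,0,-0.45],[0,0,-0.462],[0,0,-0.462],[0,0,-0.462],[0,0,-0.462]], dr=[[0,0,0],[0,0,0],[0,0,0],[0,0,0],[0,0,0],[0,0,0],[0,0,0],[0,0,0],[0,0,0],[0,0,0]], gripper=[20,20,20,20,20,20,20,20,20,20])

```text
clock: 5.85
eef_pos: [644.0, 237.7, 119.9]
eef_rot: [-3.141, -0.002, 0.174]
wrist_force: [-0.9, -0.0, -1.9]
finger_gap: 33.4
finger_force: 15.0
```

>>> carry_out(slide=[[0,0,0],[0,0,0],[0,0,0],[0,0,0],[0,0,0],[0,0,0],[0,0,0.1],[0,0,0.22],[0,0,0.36],[0,0,0.46]], dr=[[0,0,0],[0,0,0],[0,0,0],[0,0,0],[0,0,0],[0,0,0],[0,0,0],[0,0,0],[0,0,0],[0,0,0]], gripper=[40,50,60,70,80,80,80,80,80,80])

```text
clock: 6.68
eef_pos: [643.8, 237.7, 236.7]
eef_rot: [-3.141, -0.002, 0.174]
wrist_force: [0.5, 0.5, 0.9]
finger_gap: 75.0
finger_force: 0.0
```

>>> carry_out(slide=[[-0.03,-0.1,0],[-0.06,-0.25,0],[-0.1,-0.4,0],[-0.15,-0.55,0],[-0.2,-0.7,0],[-0.25,-0.85,0],[-0.25,-0.95,0],[-0.25,-0.95,0]], dr=[[0,0,0],[0,0,0],[0,0,0],[0,0,0],[0,0,0],[0,0,0],[0,0,0],[0,0,0]], gripper=[80,80,80,80,80,80,80,80])

```text
clock: 7.35
eef_pos: [580.7, -3.9, 234.1]
eef_rot: [3.141, -0.0, 0.17]
wrist_force: [-0.6, -0.4, 0.2]
finger_gap: 75.2
finger_force: 0.0
```

```bash
python3 - <<'E'
from h import *
s=read_state();print(s["eef_pos"],s["eef_rot"],s["finger_gap"],s["finger_force"],s["wrist_force"])
a=camera("top")[100:280,150:280,::-1];b=camera("scene")[100:280,320:480,::-1]
cv2.imwrite("pics/g.png",cv2.resize(np.hstack([a,b]),None,fx=2.7,fy=2.7,interpolation=cv2.INTER_CUBIC))
print(proj("top",(643.7,237.6,88)),proj("scene",(643.7,237.6,88)))
E
```

```text
[580.66563866  -3.88234737 234.09033569] [ 3.14085746e+00 -4.05774797e-04  1.70362020e-01] 75.24220914108771 0.0 [-0.64282624 -0.44040187  0.16816389]
[198.07977897 140.96355504] [433.66685109 178.09577956]
```

View pics/g.png

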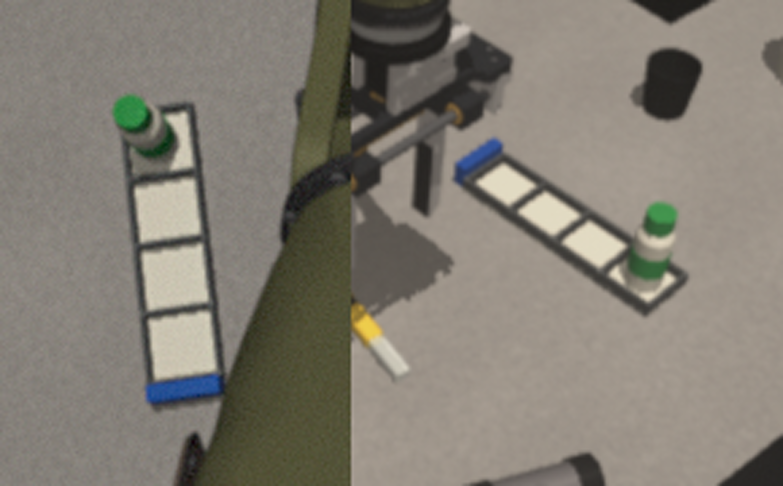

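Green stands in its bay; its cap is at (198.5,141.5) in the top view against (198.1,141.0) predicted. Next I'll fetch yellow.

>>> carry_out(slide=[[-0.02,-0.14,0],[-0.03,-0.28,0],[-0.04,-0.42,0],[-0.054,-0.56,0],[-0.054,-0.64,0],[-0.054,-0.667,0],[-0.054,-0.667,0],[-0.054,-0.667,-0.05],[-0.054,-0.667,-0.15],[-0.054,-0.667,-0.27]], dr=[[0,0,0],[0,0,0],[0,0,0],[0,0,0],[0,0,0],[0,0,0],[0,0,0],[0,0,0],[0,0,0],[0,0,0]], gripper=[80,80,80,80,80,80,80,80,80,80])

```text
clock: 8.28
eef_pos: [568.3, -164.7, 165.9]
eef_rot: [3.14, -0.002, 0.176]
wrist_force: [1.2, -0.3, -0.6]
finger_gap: 75.1
finger_force: 0.0
```

>>> carry_out(slide=[[0,0,-0.1],[0,0,-0.15],[0,0,-0.168],[0,0,-0.168],[0,0,-0.168],[0,0,-0.168],[0,0,-0.168],[0,0,-0.168],[0,0,-0.168],[0,0,-0.168]], dr=[[0,0,0],[0,0,0],[0,0,0],[0,0,0],[0,0,0],[0,0,0],[0,0,0],[0,0,0],[0,0,0],[0,0,0]], gripper=[80,80,80,60,50,45,40,36,32,28])

```text
clock: 9.12
eef_pos: [567.7, -166.7, 124.5]
eef_rot: [3.141, -0.001, 0.174]
wrist_force: [-0.7, 0.5, 3.5]
finger_gap: 33.9
finger_force: 15.0
```

>>> carry_out(slide=[[0,0,0],[0,0,0],[0,0,0],[0,0,0],[0,0,0]], dr=[[0,0,0],[0,0,0],[0,0,0],[0,0,0],[0,0,0]], gripper=[24,20,20,20,20])

```text
clock: 9.53
eef_pos: [567.7, -166.7, 124.5]
eef_rot: [3.141, -0.0, 0.174]
wrist_force: [-1.1, 0.8, 5.6]
finger_gap: 33.8
finger_force: 15.0
```

>>> carry_out(slide=[[0,0,0.06],[0,0,0.16],[0,0,0.28],[0,0,0.4],[0,0,0.44],[0,0.08,0.44],[0.01,0.22,0.44],[0.02,0.36,0.44],[0.03,0.5,0.44],[0.04,0.64,0.44]], dr=[[0,0,0],[0,0,0],[0,0,0],[0,0,0],[0,0,0],[0,0,0],[0,0,0],[0,0,0],[0,0,0],[0,0,0]], gripper=[20,20,20,20,20,20,20,20,20,20])

```text
clock: 10.37
eef_pos: [577.2, -5.1, 233.1]
eef_rot: [-3.141, 0.001, 0.174]
wrist_force: [0.6, 0.2, -0.1]
finger_gap: 34.0
finger_force: 15.0
```

>>> carry_out(slide=[[0.01,0.14,0],[0.02,0.28,0],[0.03,0.42,0],[0.04,0.56,0],[0.05,0.7,0],[0.051,0.82,0],[0.051,0.9,0],[0.051,0.939,0],[0.051,0.939,0],[0.051,0.939,0]], dr=[[0,0,0],[0,0,0],[0,0,0],[0,0,0],[0,0,0],[0,0,0],[0,0,0],[0,0,0],[0,0,0],[0,0,0]], gripper=[20,20,20,20,20,20,20,20,20,20])

```text
clock: 11.2
eef_pos: [590.3, 227.6, 233.4]
eef_rot: [3.141, 0.001, 0.175]
wrist_force: [0.3, -0.1, -0.9]
finger_gap: 33.7
finger_force: 15.0
```

```bash
python3 - <<'E'
from h import *
s=read_state();print(s["eef_pos"],s["eef_rot"],s["finger_gap"],s["wrist_force"])
a=camera("scene")[100:310,200:320,::-1];b=camera("scene")[50:260,340:480,::-1]
cv2.imwrite("pics/i.png",cv2.resize(np.hstack([a,b]),None,fx=2.7,fy=2.7,interpolation=cv2.INTER_CUBIC))
E
```

```text
[590.28966732 227.56588438 233.42576266] [3.14125442e+00 9.41392134e-04 1.74509283e-01] 33.66295366911966 [ 0.31270794 -0.05201097 -0.90594967]
```

View pics/i.png

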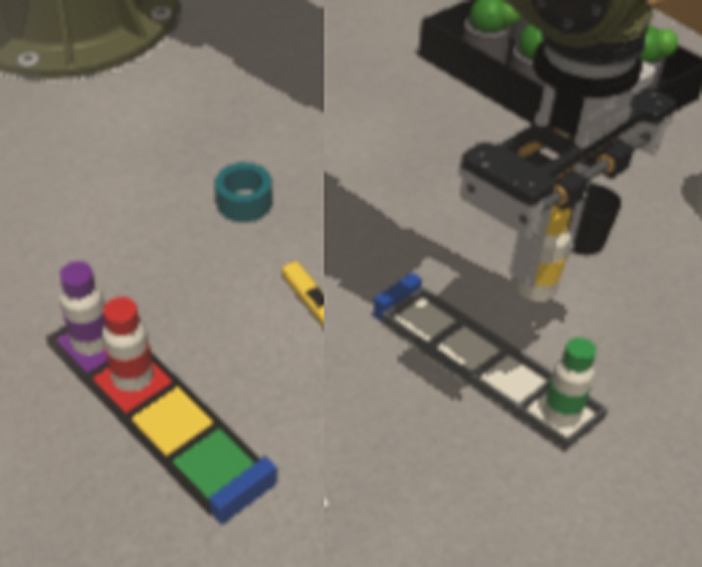

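Yellow hangs upright above the second bay, and red and purple are undisturbed on the carrier. Next I'll lower and release it, then go to red.

>>> carry_out(slide=[[0,0,-0.1],[0,0,-0.22],[0,0,-0.34],[0,0,-0.4],[0,0,-0.43],[0,0,-0.45],[0,0,-0.462],[0,0,-0.462],[0,0,-0.462],[0,0,-0.462]], dr=[[0,0,0],[0,0,0],[0,0,0],[0,0,0],[0,0,0],[0,0,0],[0,0,0],[0,0,0],[0,0,0],[0,0,0]], gripper=[20,20,20,20,20,20,20,20,20,20])

```text
clock: 12.13
eef_pos: [590.7, 228.2, 119.7]
eef_rot: [-3.141, -0.002, 0.174]
wrist_force: [-0.3, -0.5, -0.6]
finger_gap: 33.5
finger_force: 15.0
```

>>> carry_out(slide=[[0,0,0],[0,0,0],[0,0,0],[0,0,0],[0,0,0],[0,0,0],[0,0,0.1],[0,0,0.22],[0,0,0.36],[0,0,0.46]], dr=[[0,0,0],[0,0,0],[0,0,0],[0,0,0],[0,0,0],[0,0,0],[0,0,0],[0,0,0],[0,0,0],[0,0,0]], gripper=[40,50,60,70,80,80,80,80,80,80])

```text
clock: 12.97
eef_pos: [590.5, 228.2, 236.6]
eef_rot: [-3.141, -0.002, 0.174]
wrist_force: [-0.3, -1.0, 0.6]
finger_gap: 75.3
finger_force: 0.0
```

>>> carry_out(slide=[[-0.03,-0.1,0],[-0.06,-0.25,0],[-0.1,-0.4,0],[-0.15,-0.55,0],[-0.2,-0.7,0],[-0.25,-0.85,0],[-0.25,-0.95,0],[-0.25,-0.95,0]], dr=[[0,0,0],[0,0,0],[0,0,0],[0,0,0],[0,0,0],[0,0,0],[0,0,0],[0,0,0]], gripper=[80,80,80,80,80,80,80,80])

```text
clock: 13.63
eef_pos: [527.4, -13.1, 234.0]
eef_rot: [3.141, -0.001, 0.171]
wrist_force: [0.4, -0.2, -0.2]
finger_gap: 75.1
finger_force: 0.0
```

```bash
python3 - <<'E'
from h import *
s=read_state();print(s["eef_pos"],s["finger_gap"],s["wrist_force"])
a=camera("top")[100:280,150:280,::-1];b=camera("scene")[100:280,320:480,::-1]
cv2.imwrite("pics/j.png",cv2.resize(np.hstack([a,b]),None,fx=2.7,fy=2.7,interpolation=cv2.INTER_CUBIC))
print(proj("top",(590.5,228.2,88)))
E
```

```text
[527.3797965  -13.12119189 234.04554738] 75.0689568829133 [ 0.41476196 -0.15653182 -0.23316467]
[200.95476062 167.32240205]
```

View pics/j.png

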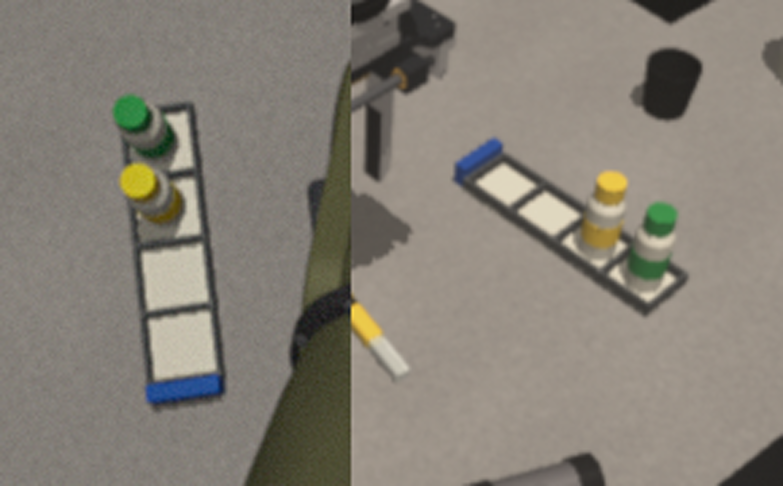

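Yellow stands in the second bay; its cap is at (201.5,167.4) against (201.0,167.3) predicted. Red next.

>>> carry_out(slide=[[-0.02,-0.14,0],[-0.03,-0.28,0],[-0.04,-0.42,0],[-0.054,-0.56,0],[-0.054,-0.64,0],[-0.054,-0.666,0],[-0.054,-0.666,0],[-0.054,-0.666,-0.05],[-0.054,-0.666,-0.15],[-0.054,-0.666,-0.27]], dr=[[0,0,0],[0,0,0],[0,0,0],[0,0,0],[0,0,0],[0,0,0],[0,0,0],[0,0,0],[0,0,0],[0,0,0]], gripper=[80,80,80,80,80,80,80,80,80,80])

```text
clock: 14.57
eef_pos: [515.4, -174.0, 166.7]
eef_rot: [3.14, -0.003, 0.176]
wrist_force: [-0.2, -0.1, -1.4]
finger_gap: 75.5
finger_force: 0.0
```

>>> carry_out(slide=[[0,0,-0.1],[0,0,-0.15],[0,0,-0.168],[0,0,-0.168],[0,0,-0.168],[0,0,-0.168],[0,0,-0.168],[0,0,-0.168],[0,0,-0.168],[0,0,-0.168]], dr=[[0,0,0],[0,0,0],[0,0,0],[0,0,0],[0,0,0],[0,0,0],[0,0,0],[0,0,0],[0,0,0],[0,0,0]], gripper=[80,80,80,60,50,45,40,36,32,28])

```text
clock: 15.4
eef_pos: [514.4, -175.9, 124.5]
eef_rot: [3.141, -0.001, 0.174]
wrist_force: [-0.4, 0.6, 3.4]
finger_gap: 33.5
finger_force: 15.0
```

>>> carry_out(slide=[[0,0,0],[0,0,0],[0,0,0],[0,0,0],[0,0,0]], dr=[[0,0,0],[0,0,0],[0,0,0],[0,0,0],[0,0,0]], gripper=[24,20,20,20,20])

```text
clock: 15.82
eef_pos: [514.4, -175.9, 124.5]
eef_rot: [3.141, -0.0, 0.174]
wrist_force: [-1.0, 1.1, 5.8]
finger_gap: 33.6
finger_force: 15.0
```

>>> carry_out(slide=[[0,0,0.06],[0,0,0.16],[0,0,0.28],[0,0,0.4],[0,0,0.44],[0,0.08,0.44],[0.01,0.22,0.44],[0.02,0.36,0.44],[0.03,0.5,0.44],[0.04,0.64,0.44]], dr=[[0,0,0],[0,0,0],[0,0,0],[0,0,0],[0,0,0],[0,0,0],[0,0,0],[0,0,0],[0,0,0],[0,0,0]], gripper=[20,20,20,20,20,20,20,20,20,20])

```text
clock: 16.65
eef_pos: [524.0, -14.4, 233.2]
eef_rot: [-3.141, 0.001, 0.174]
wrist_force: [0.4, 0.3, -0.9]
finger_gap: 33.3
finger_force: 15.0
```

>>> carry_out(slide=[[0.01,0.14,0],[0.02,0.28,0],[0.03,0.42,0],[0.04,0.56,0],[0.05,0.7,0],[0.051,0.82,0],[0.051,0.9,0],[0.051,0.938,0],[0.051,0.938,0],[0.051,0.938,0]], dr=[[0,0,0],[0,0,0],[0,0,0],[0,0,0],[0,0,0],[0,0,0],[0,0,0],[0,0,0],[0,0,0],[0,0,0]], gripper=[20,20,20,20,20,20,20,20,20,20])

```text
clock: 17.48
eef_pos: [537.0, 218.1, 233.5]
eef_rot: [3.141, 0.001, 0.175]
wrist_force: [0.1, -0.3, -0.3]
finger_gap: 33.4
finger_force: 15.0
```

```bash
python3 - <<'E'
from h import *
s=read_state();print(s["eef_pos"],s["eef_rot"],s["finger_gap"],s["wrist_force"])
a=camera("scene")[100:310,200:320,::-1];b=camera("scene")[50:260,340:480,::-1]
cv2.imwrite("pics/k.png",cv2.resize(np.hstack([a,b]),None,fx=2.7,fy=2.7,interpolation=cv2.INTER_CUBIC))
E
```

```text
[537.00932451 218.05361315 233.47576146] [3.14121912e+00 9.59252863e-04 1.74571225e-01] 33.40879813508806 [ 0.08322716 -0.31956592 -0.26782439]
```

View pics/k.png

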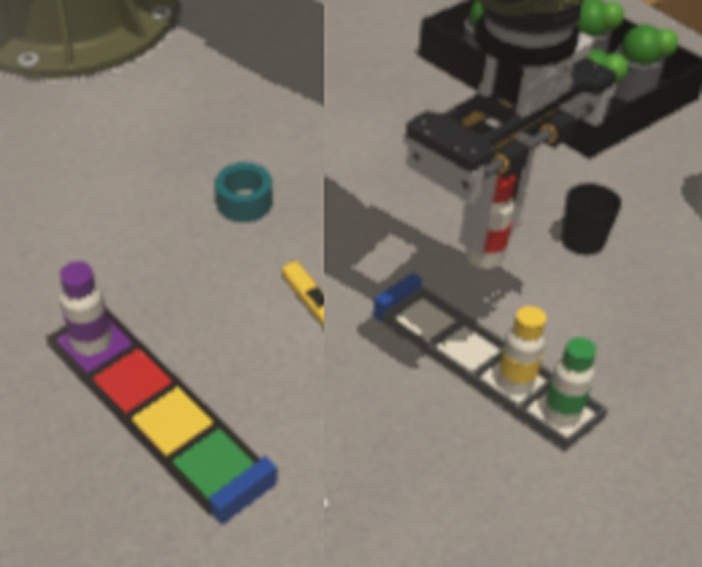

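Red hangs upright above the third bay and purple is undisturbed. Next I'll lower and release red, then fetch purple.

>>> carry_out(slide=[[0,0,-0.1],[0,0,-0.22],[0,0,-0.34],[0,0,-0.4],[0,0,-0.43],[0,0,-0.45],[0,0,-0.462],[0,0,-0.462],[0,0,-0.462],[0,0,-0.462]], dr=[[0,0,0],[0,0,0],[0,0,0],[0,0,0],[0,0,0],[0,0,0],[0,0,0],[0,0,0],[0,0,0],[0,0,0]], gripper=[20,20,20,20,20,20,20,20,20,20])

```text
clock: 18.42
eef_pos: [537.5, 218.7, 119.6]
eef_rot: [-3.141, -0.002, 0.174]
wrist_force: [-0.4, 0.4, -1.3]
finger_gap: 33.4
finger_force: 15.0
```

>>> carry_out(slide=[[0,0,0],[0,0,0],[0,0,0],[0,0,0],[0,0,0],[0,0,0],[0,0,0.1],[0,0,0.22],[0,0,0.36],[0,0,0.46]], dr=[[0,0,0],[0,0,0],[0,0,0],[0,0,0],[0,0,0],[0,0,0],[0,0,0],[0,0,0],[0,0,0],[0,0,0]], gripper=[40,50,60,70,80,80,80,80,80,80])

```text
clock: 19.25
eef_pos: [537.3, 218.7, 236.4]
eef_rot: [-3.141, -0.002, 0.174]
wrist_force: [0.1, 0.2, 0.6]
finger_gap: 75.7
finger_force: 0.0
```

>>> carry_out(slide=[[-0.03,-0.1,0],[-0.06,-0.25,0],[-0.1,-0.4,0],[-0.15,-0.55,0],[-0.2,-0.7,0],[-0.25,-0.85,0],[-0.25,-0.95,0],[-0.25,-0.95,0]], dr=[[0,0,0],[0,0,0],[0,0,0],[0,0,0],[0,0,0],[0,0,0],[0,0,0],[0,0,0]], gripper=[80,80,80,80,80,80,80,80])

```text
clock: 19.92
eef_pos: [474.1, -22.3, 234.0]
eef_rot: [3.141, -0.0, 0.171]
wrist_force: [-0.4, 0.5, 0.6]
finger_gap: 75.3
finger_force: 0.0
```

```bash
python3 - <<'E'
from h import *
s=read_state();print(s["eef_pos"],s["finger_gap"],s["wrist_force"])
a=camera("top")[100:280,150:280,::-1];b=camera("scene")[100:280,320:480,::-1]
cv2.imwrite("pics/l.png",cv2.resize(np.hstack([a,b]),None,fx=2.7,fy=2.7,interpolation=cv2.INTER_CUBIC))
print(proj("top",(537.3,218.8,88)))
E
```

```text
[474.12392538 -22.29191479 233.99438772] 75.33338328740749 [-0.36624235  0.48396937  0.5699233 ]
[203.89414731 194.27173725]
```

View pics/l.png

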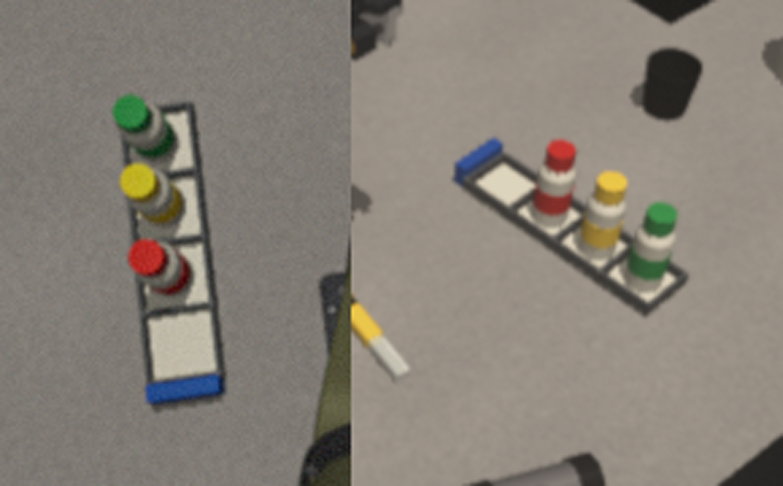

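Red stands in the third bay; its cap is at (205.2,195.5) against (203.9,194.3) predicted, about 3 mm off and well within tolerance. Purple next.

>>> carry_out(slide=[[-0.02,-0.14,0],[-0.03,-0.28,0],[-0.04,-0.42,0],[-0.054,-0.56,0],[-0.054,-0.64,0],[-0.054,-0.665,0],[-0.054,-0.665,0],[-0.054,-0.665,-0.05],[-0.054,-0.665,-0.15],[-0.054,-0.665,-0.27]], dr=[[0,0,0],[0,0,0],[0,0,0],[0,0,0],[0,0,0],[0,0,0],[0,0,0],[0,0,0],[0,0,0],[0,0,0]], gripper=[80,80,80,80,80,80,80,80,80,80])

```text
clock: 20.85
eef_pos: [462.1, -183.4, 166.6]
eef_rot: [3.14, -0.003, 0.176]
wrist_force: [0.8, -0.3, 0.2]
finger_gap: 74.8
finger_force: 0.0
```

>>> carry_out(slide=[[0,0,-0.1],[0,0,-0.15],[0,0,-0.168],[0,0,-0.168],[0,0,-0.168],[0,0,-0.168],[0,0,-0.168],[0,0,-0.168],[0,0,-0.168],[0,0,-0.168]], dr=[[0,0,0],[0,0,0],[0,0,0],[0,0,0],[0,0,0],[0,0,0],[0,0,0],[0,0,0],[0,0,0],[0,0,0]], gripper=[80,80,80,60,50,45,40,36,32,28])

```text
clock: 21.68
eef_pos: [461.2, -185.2, 124.5]
eef_rot: [3.141, -0.0, 0.174]
wrist_force: [-0.2, 0.5, 3.0]
finger_gap: 33.6
finger_force: 15.0
```

>>> carry_out(slide=[[0,0,0],[0,0,0],[0,0,0],[0,0,0],[0,0,0]], dr=[[0,0,0],[0,0,0],[0,0,0],[0,0,0],[0,0,0]], gripper=[24,20,20,20,20])

```text
clock: 22.1
eef_pos: [461.2, -185.2, 124.5]
eef_rot: [3.141, -0.0, 0.174]
wrist_force: [-1.5, 0.5, 5.9]
finger_gap: 33.6
finger_force: 15.0
```

>>> carry_out(slide=[[0,0,0.06],[0,0,0.16],[0,0,0.28],[0,0,0.4],[0,0,0.44],[0,0.08,0.44],[0.01,0.22,0.44],[0.02,0.36,0.44],[0.03,0.5,0.44],[0.04,0.64,0.44]], dr=[[0,0,0],[0,0,0],[0,0,0],[0,0,0],[0,0,0],[0,0,0],[0,0,0],[0,0,0],[0,0,0],[0,0,0]], gripper=[20,20,20,20,20,20,20,20,20,20])

```text
clock: 22.93
eef_pos: [470.7, -23.6, 233.4]
eef_rot: [-3.141, 0.001, 0.174]
wrist_force: [0.6, 1.1, 0.1]
finger_gap: 33.1
finger_force: 15.0
```

>>> carry_out(slide=[[0.01,0.14,0],[0.02,0.28,0],[0.03,0.42,0],[0.04,0.56,0],[0.05,0.7,0],[0.051,0.82,0],[0.051,0.9,0],[0.051,0.938,0],[0.051,0.938,0],[0.051,0.938,0]], dr=[[0,0,0],[0,0,0],[0,0,0],[0,0,0],[0,0,0],[0,0,0],[0,0,0],[0,0,0],[0,0,0],[0,0,0]], gripper=[20,20,20,20,20,20,20,20,20,20])

```text
clock: 23.77
eef_pos: [483.7, 208.9, 233.6]
eef_rot: [3.141, 0.001, 0.175]
wrist_force: [0.7, -0.8, 0.6]
finger_gap: 33.4
finger_force: 15.0
```

```bash
python3 - <<'E'
from h import *
s=read_state();print(s["eef_pos"],s["eef_rot"],s["finger_gap"],s["wrist_force"])
b=camera("scene")[50:260,320:480,::-1]
cv2.imwrite("pics/m.png",cv2.resize(b,None,fx=2.7,fy=2.7,interpolation=cv2.INTER_CUBIC))
E
```

```text
[483.74651066 208.8528802  233.5822935 ] [3.14125935e+00 8.89084003e-04 1.74630806e-01] 33.36104359299715 [ 0.68395696 -0.76384139  0.59703262]
```

View pics/m.png

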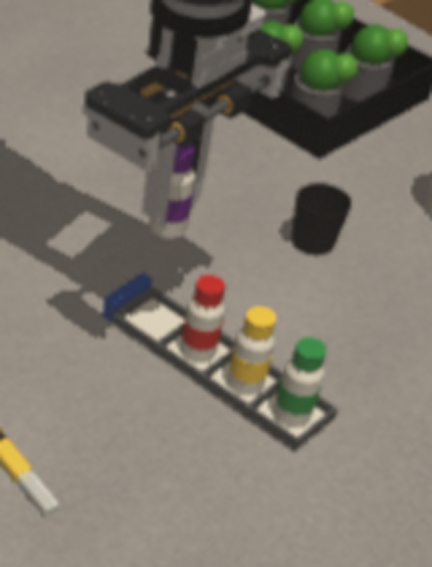

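Purple hangs upright above the last bay, next to the blue end. Next I'll lower, release and retreat.

>>> carry_out(slide=[[0,0,-0.1],[0,0,-0.22],[0,0,-0.34],[0,0,-0.4],[0,0,-0.43],[0,0,-0.45],[0,0,-0.462],[0,0,-0.462],[0,0,-0.462],[0,0,-0.462]], dr=[[0,0,0],[0,0,0],[0,0,0],[0,0,0],[0,0,0],[0,0,0],[0,0,0],[0,0,0],[0,0,0],[0,0,0]], gripper=[20,20,20,20,20,20,20,20,20,20])

```text
clock: 24.65
eef_pos: [484.2, 209.5, 119.6]
eef_rot: [-3.141, -0.002, 0.174]
wrist_force: [-0.3, 1.0, -1.1]
finger_gap: 33.5
finger_force: 15.0
```

>>> carry_out(slide=[[0,0,0],[0,0,0],[0,0,0],[0,0,0],[0,0,0],[0,0,0],[0,0,0.1],[0,0,0.22],[0,0,0.36],[0,0,0.46]], dr=[[0,0,0],[0,0,0],[0,0,0],[0,0,0],[0,0,0],[0,0,0],[0,0,0],[0,0,0],[0,0,0],[0,0,0]], gripper=[40,50,60,70,80,80,80,80,80,80])

```text
clock: 25.48
eef_pos: [484.0, 209.5, 236.3]
eef_rot: [-3.141, -0.002, 0.174]
wrist_force: [-0.1, 0.3, 1.4]
finger_gap: 74.9
finger_force: 0.0
```

>>> carry_out(slide=[[0,-0.1,0],[0,-0.25,0],[0,-0.4,0],[0,-0.55,0],[0,-0.7,0],[0,-0.85,0],[0,-0.95,0],[0,-0.95,0],[0,-0.95,0],[0,-0.95,0]], dr=[[0,0,0],[0,0,0],[0,0,0],[0,0,0],[0,0,0],[0,0,0],[0,0,0],[0,0,0],[0,0,0],[0,0,0]], gripper=[80,80,80,80,80,80,80,80,80,80])

```text
clock: 26.32
eef_pos: [483.8, -27.7, 233.6]
eef_rot: [-3.141, 0.0, 0.174]
wrist_force: [0.6, 0.6, 0.1]
finger_gap: 75.1
finger_force: 0.0
```

```bash
python3 - <<'E'
from h import *
s=read_state();print(s["eef_pos"],s["finger_gap"],s["wrist_force"])
a=camera("top")[100:280,150:280,::-1];b=camera("scene")[100:280,320:480,::-1]
cv2.imwrite("pics/n.png",cv2.resize(np.hstack([a,b]),None,fx=2.7,fy=2.7,interpolation=cv2.INTER_CUBIC))
print(proj("top",(484.1,209.4,88)))
E
```

```text
[483.82032557 -27.67204931 233.62380607] 75.06550404657695 [0.64972444 0.61411238 0.0802162 ]
[206.90012776 221.8316275 ]
```

View pics/n.png

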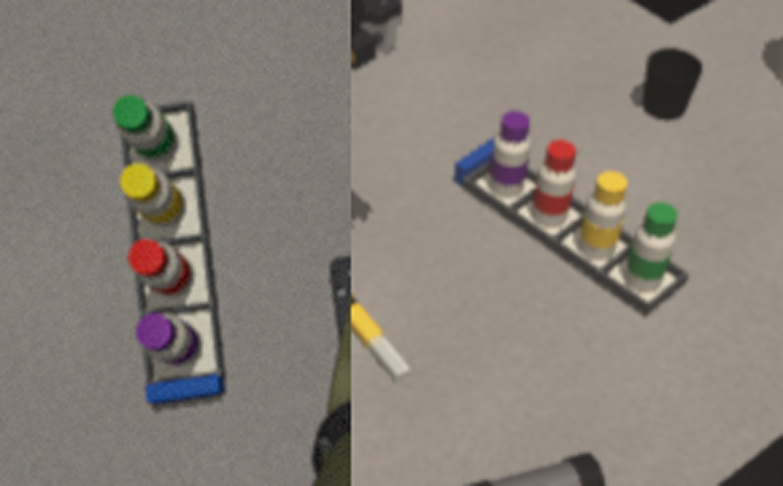

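All four bottles stand upright in order, with every cap within about 2 px (4 mm) of where a centred bottle's should be, and the tolerance is 12 mm. The arm is clear, so I'll hand in.

```bash
python3 -c "
from cell import *
print(sign_off())"
```

```text
the job is handed in; nothing more can be done
None
```

All four bottles stand upright in the dosing rack in reverse order (green in the bay farthest from its blue end, then yellow, red and purple), and the job is handed in at about 26 s; no verdict came back.

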